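Find and mark the high spot of a belt pulley

TASK

A belt pulley on a small truing stand has one high spot hidden in its groove. Take it by the crank handle, turn it slowly (no faster than a turn in five seconds) while the pointer rides in the groove, feel where the high spot pushes the pointer out farthest, and stop the pulley with the top of the high spot at the pointer. Then let go and gently press the marking plunger on the pointer's post fully down and let it rise again; press it only with the high spot at the pointer, leave the pulley standing there, and do not disturb the small parts round the stand.

Things in the scene. Friction and masses are not known exactly. Their poses are not given: they have to be found in the camera images.
- pulley: grey metal belt pulley lying flat on the truing stand, two round flanges 160 mm across with a groove between. Turns either way about a vertical axis, over a full turn; a light bearing drag (0.3 N m) holds it where it is left. Origin on the axis at the lower flange's underside, 28 mm above the table; x axis points at the crank. Upper flange's top 28 mm, hub nut's top 42 mm above the origin.
- groove (a point): point on the pulley's axis at half the groove's height, 42 mm above the table. The groove's floor, 140 mm across and hidden between the flanges, has one smooth bump, the high spot: an arc of 34 mm radius, 3 mm high, felt over 16 degrees of turn before and 16 after its top. Its place relative to the crank is unknown and differs every time; at first its top is over 34 degrees from the pointer.
- crank (a point): point on the crank handle, a black upright round sleeve on the upper flange, 14 mm in diameter, 60 mm tall (its top 121 mm above the table), 48 mm from the pulley's axis. The point is on the sleeve's centre line, 18 mm below its top. The sleeve spins on its pin, so a gripper can hold it and go round the circle without turning itself.
- post: dark steel post on the stand beside the pulley, 36 x 40 mm and 58 mm tall; it carries the pointer and the plunger. Origin at the middle of its foot, 12 mm above the table, 120 mm from the pulley's axis; its y axis points level from the pulley's axis outward through the post.
- pointer (a point): fixed point on the post's pulley-side face where the level pointer rod comes out, aimed at the pulley's axis. A spring presses its round tip (12 mm) onto the groove's floor: 3 N where round, about 5.5 N more per mm, 20 N at the bump's top. The crank needs a push of 3 to 7 N where round, 8 to 18 N as the bump climbs onto the pointer, and less than where round as it leaves. Do not touch the pointer.
- plunger_top (a point): centre of the top face of the marking plunger, a black round button 20 mm in diameter standing upright on top of the post, 80 mm above the table; a thin steel arm on it reaches 46 mm towards the pulley, over the flange's edge.
- plunger (a joint): how far the marking plunger is pressed down, m: 0 up, 0.008 fully down at a hard stop; a spring pushes it back up with 1.6 N at the start and 4.8 N fully down.
- spacer_mid (a point): centre of a white upright spacer post, 17 mm in diameter and 60 mm tall, standing loose by the stand (leave alone)
- foot_mid (a point): centre of a dark rubber foot, 29 mm in diameter and 16 mm tall, lying loose by the stand (leave alone)
- knob_mid (a point): centre of a black star knob with its stud up, 40 mm across and 46 mm tall, lying loose by the stand (leave alone)

How it is judged:
By the outcome, as a careful person would: the job done as asked, in the order asked, and still so for the second after the job is handed in, with the robot touching nothing.
It also fails if it takes over 72 s, if anything falls off the work surface, if the arm or the gripper's body presses on something with over 40 N, if the wrist force passes 120 N, or if a joint passes its speed limit or range.

ROBOT

A 6-joint arm with a two-finger parallel gripper is mounted at the origin on a cart in front of the work surface, level with it; the furniture and walls round the work are solid. World frame = base frame: x ahead of the robot, y to its left, z up, the work surface at z = 0. Lengths are in m, angles in rad, forces in N, time in s.
With the tool pointing down it reaches from about 0.325 to 0.775 m from the base axis. Payload 5.5 kg.
Tool frame: the origin (TCP) lies on the centre line of the jaws, within the pads' length; the fingertips stand ahead of it and the grasp point (between the pads) lies 5 mm behind it (nose_length is the z of the fingertips in the tool frame, in m); z points along the fingers, x is the direction in which the jaws open and shut, and the axes are right-handed (so a half turn about z gives the same grasp; the last joint's range is limited). The gripper opens to 88 mm and grips with 3 to 60 N. Pads are 20 mm wide; open, the fingers measure 115 mm over their backs; the gripper's body (75 mm by 178 mm) begins 61 mm behind the grasp point.
Start: joints at [1.119, 0.091, 1.231, -0, 1.82, -0.057], TCP at [0.231, 0.554, 0.237] pointing down, gripper open.
Joint ranges: [-2.87, 2.87], [-0.86, 2.18], [0.17, 2.46], [-1.51, 4.65], [0.06, 2.69], [-2.65, 2.65]. Speed limits (rad/s): [2.57, 2.57, 3.01, 3.14, 3.14, 3.14].

INTERFACE

Orientations are given as a unit quaternion [w, x, y, z].
In Python, from workcell import * gives the robot as it stands.
- The arm moves only by the shell command python3 -m creep 'ROWS' [FORCE]. ROWS is a JSON object of lists of equal length, an entry for each row: "jaw": the closure, from -1 (fully open) to 1 (shut); "dp": the shift along the tool's x, y, z in cm, a list of three; "turn": the turn, a rotation vector about the tool's x, y, z in rad, a list of three. In form: {"jaw": [jaw, ...], "dp": [[x, y, z], ...], "turn": [[ax, ay, az], ...]}. A call has 1 to 12 rows; each row shifts and turns the pose as measured when the row begins, along the tool's axes as they then stand; what a row does not reach is not made up. A row lasts 1/12 s, in which the tool goes at most 41.7 mm and 7.16 degrees, less where a joint would pass 70% of its speed; a pose out of reach is approached as far as the arm can. A call with a gripper value outside its range is refused whole. The fingers move at their own pace and stop on an object; FORCE is the grip in N (left out, the last holds). Time passes only in rows, so rows that do not move let the fingers close. It gives the time, the measured TCP pose, the force and the opening at its end, in the units of the state.
- state(): the state, without advancing time (a new reading comes with each control period).
- camera(name): name is "scene" or "top" or "wrist"; returns a dict with "pixels" (480x640x3 uint8, red, green, blue), "fov_y" (degrees; the focal length in pixels is half the picture's height over the tangent of half this angle, whatever the lens; pixels are square), "cx", "cy" (the principal point, pixels), "eye" and "attitude" of the camera in the world. Camera axes: x right, y down, z forward; pixel columns grow to the right and rows downward; lengths in m; the calibration is good to about 2 mm. A picture is of the moment at which its call begins. There is no depth.
- close_job(): hands the job in, once; it reports no verdict.
Trained networks look in the newest picture that a camera, given by its name, has taken for a name from the list of things; names that differ only in an ending like _2 or _b are one class to them, and where a whole thing is asked for, a point or a joint stands for the part that bears it (a point fixed in the world has none). Each returns a list of dicts, best first, with "p" (0 to 1); they miss things now and then, are a little off and sometimes report something else, mostly with a low value. They report only what shows in the picture. A call takes as long as a camera call.
- spot_in(camera, thing): "at" ([column, row] in pixels, amid what is visible of it).
- cut_out(camera, thing): "region" (480x640 bool, what is visible of it) and "at" ([column, row] in pixels, amid what is visible of it).
- spot_point(camera, thing): "at" ([column, row] in pixels: a listed point, or the origin of a listed thing).
The state is a dict: "clock": time; "joint_positions": joint angles; "joint_velocities": joint speeds; "tau": joint torques, N m; "ee_pos": TCP position; "ee_rot": TCP orientation; "ft_force": force on the tool from outside, world axes, zero at the start; "ft_torque": the same for the moment, N m; "grip_width": finger opening in m.
Only numpy, scipy, OpenCV 4.12 (cv2) and the standard library are available. Lean on these libraries where they do the work, as an engineer would, in place of code of your own. Each camera call takes 0.05 s, during which the arm holds its last target.

## Working session

There is one attempt and no reset: what is moved stays moved. The work goes in short steps, Python scripts to look and compute and a shell command to move; the robot and the scene stay as the last step left them, time stands still between calls to the robot, and variables do not carry over. Pictures are saved under pics/ and viewed, and the job is handed in when it is done.

```bash
ls; mkdir -p pics
python3 - <<'E'
from workcell import *
import cv2
s=state(); print(s)
for n in ["scene","top","wrist"]:
    c=camera(n); cv2.imwrite(f"pics/{n}0.png",c["pixels"][:,:,::-1]); print(n,c["fov_y"],c["cx"],c["cy"],c["eye"],c["attitude"])
    for t in ["pulley","crank","pointer","plunger_top","post","spacer_mid","foot_mid","knob_mid","groove"]:
        print(t,[(d["at"],round(d["p"],2)) for d in spot_point(n,t)[:2]])
E
```

```text
pics
{'clock': 0.0, 'joint_positions': array([ 1.11931026e+00,  9.18425866e-02,  1.23185178e+00, -1.49732108e-05,
        1.81982325e+00, -5.66777518e-02]), 'joint_velocities': array([-0.0004907 ,  0.00188675, -0.00105169,  0.0007421 , -0.00098344,
        0.0001308 ]), 'tau': array([ 4.34958756e-04, -4.46445000e+01, -4.06447649e+01,  6.99001621e-02,
        2.89783574e-02, -1.29513678e-04]), 'ee_pos': array([0.2306538 , 0.55359981, 0.23553587]), 'ee_rot': array([ 4.93916220e-04,  8.32055697e-01,  5.54691257e-01, -8.26117826e-04]), 'ft_force': array([ 0.03886222,  0.61553328, -0.88639042]), 'ft_torque': array([-0.03466385, -0.0398265 , -0.0379777 ]), 'grip_width': 0.08827662947817408}
scene 47.514871510226726 329.53336695215813 245.10722907984348 [-0.14433935  0.3644151   0.49178068] [ 0.27261557 -0.46095642  0.7299423  -0.42471657]
pulley []
crank [([423.4, 209.5], 0.85)]
pointer [([333.6, 253.9], 0.96)]
plunger_top [([326.2, 234.2], 0.78)]
post [([327.6, 267.6], 0.72), ([333.8, 252.0], 0.32)]
spacer_mid [([271.4, 292.0], 0.9)]
foot_mid []
knob_mid [([494.0, 266.0], 0.74)]
groove [([395.7, 247.4], 0.77)]
top 53.162250307670604 321.3593304731895 241.3731076305635 [0.41705158 0.05364124 1.01673939] [ 0.03547559 -0.70301997  0.7086981  -0.04744897]
pulley [([374.0, 242.9], 0.78)]
crank [([404.1, 238.2], 0.77)]
pointer [([327.6, 229.5], 0.63), ([404.0, 241.1], 0.63)]
plunger_top [([318.7, 225.8], 0.55)]
post [([317.4, 232.3], 0.58)]
spacer_mid [([270.2, 256.9], 0.57)]
foot_mid [([272.5, 229.3], 0.64)]
knob_mid [([438.6, 284.2], 0.75), ([268.4, 257.5], 0.6)]
groove [([378.7, 239.5], 0.62)]
wrist 58.27606002992793 319.41999456296963 236.4576171259074 [0.16086588 0.58349589 0.38398317] [0.11702416 0.82362088 0.54934962 0.0785429 ]
pulley []
crank []
pointer []
plunger_top []
post []
spacer_mid []
foot_mid []
knob_mid []
groove []
```

View pics/scene0.png

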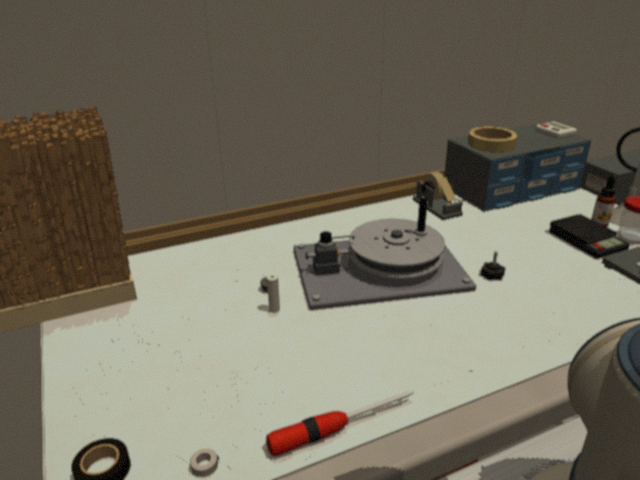

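View pics/top0.png

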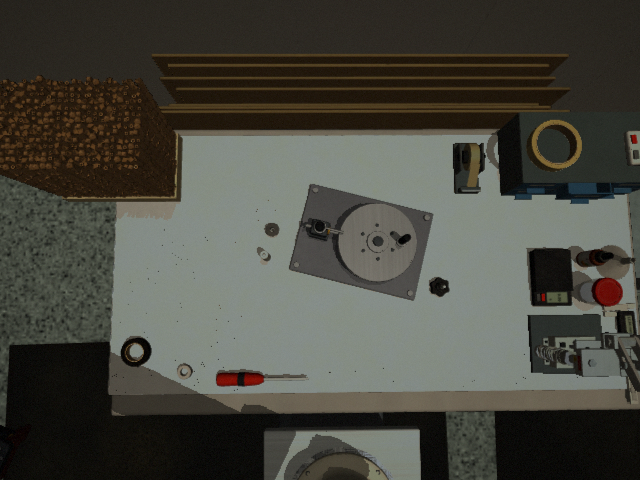

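```bash
cat > h.py <<'E'
from workcell import *
import numpy as np, cv2
from scipy.spatial.transform import Rotation as R
def rot(q): return R.from_quat([q[1],q[2],q[3],q[0]]).as_matrix()
def ray(c,px):
    f=240/np.tan(np.radians(c["fov_y"]/2))
    d=np.array([(px[0]-c["cx"])/f,(px[1]-c["cy"])/f,1.]); return np.array(c["eye"]),rot(c["attitude"])@d
def atz(c,px,z):
    e,d=ray(c,px); return e+d*(z-e[2])/d[2]
def tri(l):
    A=np.zeros((3,3));b=np.zeros(3)
    for c,px in l:
        e,d=ray(c,px); d/=np.linalg.norm(d); P=np.eye(3)-np.outer(d,d); A+=P;b+=P@e
    return np.linalg.solve(A,b)
def proj(c,p):
    f=240/np.tan(np.radians(c["fov_y"]/2))
    q=rot(c["attitude"]).T@(np.array(p)-c["eye"]); return [c["cx"]+f*q[0]/q[2],c["cy"]+f*q[1]/q[2]]
E
python3 - <<'E'
from h import *
C={n:camera(n) for n in ["scene","top"]}
Z=dict(pulley=.028,crank=.103,pointer=.042,plunger_top=.08,post=.012,spacer_mid=.03,foot_mid=.008,knob_mid=.023,groove=.042)
for t in Z:
    for n in C:
        for d in spot_point(n,t)[:1]: print(t,n,d["at"],d["p"],atz(C[n],d["at"],Z[t]).round(4))
E
```

```text
pulley scene [396.2, 254.1] 0.8 [ 0.5252 -0.0719  0.028 ]
pulley top [377.4, 242.0] 0.83 [ 0.5314 -0.0802  0.028 ]
crank scene [423.2, 209.1] 0.84 [ 0.5232 -0.1176  0.103 ]
crank top [402.2, 239.6] 0.58 [ 0.527 -0.118  0.103]
pointer scene [332.7, 251.0] 0.97 [0.5593 0.0301 0.042 ]
pointer top [327.9, 230.8] 0.8 [0.5537 0.023  0.042 ]
plunger_top scene [324.2, 233.8] 0.69 [0.5554 0.0469 0.08  ]
plunger_top top [319.0, 224.9] 0.52 [0.5602 0.0416 0.08  ]
post scene [324.9, 268.3] 0.72 [0.5599 0.0444 0.012 ]
post top [319.3, 231.1] 0.73 [0.5573 0.0402 0.012 ]
spacer_mid scene [271.3, 290.3] 0.93 [0.5116 0.1555 0.03  ]
spacer_mid top [270.8, 255.2] 0.54 [0.5054 0.1409 0.03  ]
foot_mid scene [270.2, 285.1] 0.64 [0.5576 0.142  0.008 ]
foot_mid top [271.2, 227.5] 0.52 [0.5663 0.1421 0.008 ]
knob_mid scene [496.1, 264.1] 0.73 [ 0.4329 -0.2071  0.023 ]
groove scene [395.5, 246.6] 0.57 [ 0.5268 -0.0706  0.042 ]
groove top [376.0, 240.9] 0.92 [ 0.5321 -0.0755  0.042 ]
```

The scene view shows the stand with pulley at about (397,245), crank upright at (422,205) and post/plunger at (326,250). The knob is at (494,266) and the spacer and foot at (270,290). The top view agrees with this: hub (378,241), crank top about (404,238), plunger (319,226).

I'm moving above the crank.

```bash
python3 -c "
import workcell as w
print([n for n in dir(w) if not n.startswith('_')]); print(getattr(w,'nose_length',None))"
python3 -m creep '{"jaw":[-1,-1,-1,-1,-1,-1,-1,-1,-1],"dp":[[-2.8,2.9,0],[-2.8,2.9,0],[-2.8,2.9,0],[-2.8,2.9,0],[-2.8,2.9,0],[-2.8,2.9,0],[-2.8,2.9,0],[-2.8,2.9,0],[-2.8,2.9,0]],"turn":[[0,0,0],[0,0,0],[0,0,0],[0,0,0],[0,0,0],[0,0,0],[0,0,0],[0,0,0],[0,0,0]]}' 40
python3 -m creep '{"jaw":[-1,-1,-1,-1,-1,-1,-1,-1,-1,-1],"dp":[[0,0,0],[0,0,0],[0,0,0],[0,0,0],[0,0,0],[0,0,0],[0,0,0],[0,0,0],[0,0,0],[0,0,0]],"turn":[[0,0,0.12],[0,0,0.12],[0,0,0.12],[0,0,0.12],[0,0,0.12],[0,0,0.12],[0,0,0.12],[0,0,0.12],[0,0,0.12],[0,0,0.12]]}'
```

```text
['MotionError', 'camera', 'close_job', 'cut_out', 'nose_length', 'spot_in', 'spot_point', 'state']
0.014
clock: 3.25
ee_pos: [0.376, 0.2152, 0.2322]
ee_rot: [0.001, 0.828, 0.561, -0.002]
ft_force: [1.0, -0.1, -0.3]
grip_width: 0.0881
clock: 4.08
ee_pos: [0.3801, 0.2043, 0.2344]
ee_rot: [0.002, 1.0, -0.029, 0.002]
ft_force: [-0.1, 0.3, 0.1]
grip_width: 0.0878
```

```bash
python3 -m creep '{"jaw":[-1,-1,-1,-1,-1,-1,-1,-1,-1,-1],"dp":[[1.8,3.4,0.3],[1.8,3.4,0.3],[1.8,3.4,0.3],[1.8,3.4,0.3],[1.8,3.4,0.3],[1.8,3.4,0.3],[1.8,3.4,0.3],[1.8,3.4,0.3],[0.5,1.2,0.3],[0,0,0]],"turn":[[0,0,0],[0,0,0],[0,0,0],[0,0,0],[0,0,0],[0,0,0],[0,0,0],[0,0,0],[0,0,-0.058],[0,0,0]]}'
python3 - <<'E'
from h import *
C={n:camera(n) for n in ["scene","top","wrist"]}
for n in C: cv2.imwrite(f"pics/{n}1.png",C[n]["pixels"][:,:,::-1])
for n,t in [("wrist","crank"),("wrist","pulley"),("wrist","plunger_top"),("scene","crank")]:
    z=dict(crank=.103,pulley=.028,plunger_top=.08)[t]
    for d in spot_point(n,t)[:2]: print(n,t,d["at"],d["p"],atz(C[n],d["at"],z).round(4))
print(C["wrist"]["eye"],C["wrist"]["attitude"])
E
```

```text
clock: 4.92
ee_pos: [0.5152, -0.0996, 0.2087]
ee_rot: [0.001, 1.0, -0.0, 0.005]
ft_force: [0.5, 0.3, -0.8]
grip_width: 0.0876
wrist crank [343.7, 277.8] 0.8 [ 0.5321 -0.1212  0.103 ]
wrist pulley [333.7, 182.6] 0.73 [ 0.5285 -0.0727  0.028 ]
wrist pulley [374.9, 40.2] 0.25 [0.5566 0.0278 0.028 ]
scene crank [423.5, 206.8] 0.92 [ 0.5304 -0.123   0.103 ]
[ 0.5143783  -0.02015079  0.35678948] [ 0.14100728  0.98999643 -0.00130099  0.0047248 ]
```

View pics/wrist1.png

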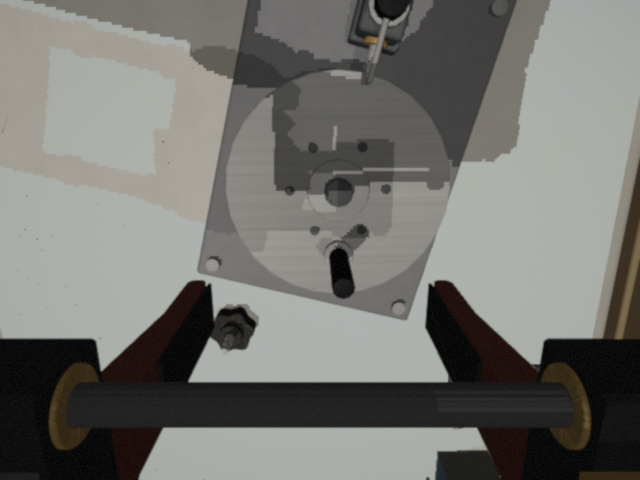

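View pics/scene1.png

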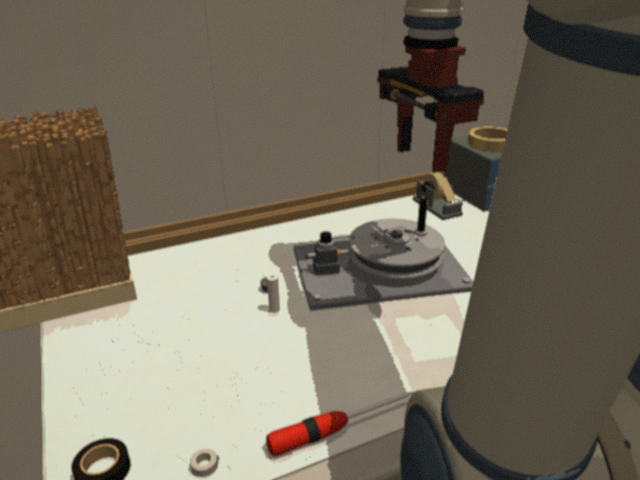

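The wrist view shows the crank pointing down-image: top (343,287), base (338,252). The disk is centred near (338,182), and the plunger (390,5) and its arm are at the top.

Run:
```python
from h import *
c=dict(fov_y=58.27606,cx=319.42,cy=236.4576,eye=np.array([0.5143783,-0.02015079,0.35678948]),attitude=[0.14100728,0.98999643,-0.00130099,0.0047248])
print(atz(c,[343,288],.121),atz(c,[338,253],.061),atz(c,[338,183],.056),atz(c,[339.5,190],.07),atz(c,[390,5],.08), atz(c,[370,82],.075))
im=cv2.imread("pics/wrist1.png"); 
cv2.imwrite("pics/wr1z.png",cv2.resize(im[0:310,190:500],None,fx=1.9,fy=1.9))
```

```text
[ 0.53048949 -0.12051004  0.121     ] [ 0.53058298 -0.11868739  0.061     ] [ 0.53029692 -0.06855497  0.056     ] [ 0.53061711 -0.07103993  0.07      ] [0.55807337 0.03897499 0.08      ] [ 0.54839655 -0.0028189   0.075     ]
```

```bash
python3 -m creep '{"jaw":[-1,-1,-1,-1,-1,-1],"dp":[[1.5,2.1,0],[0,0,0],[0.1,0.1,3.2],[0,0,3.2],[0,0,3.2],[0,0,0]],"turn":[[0,0,0],[0,0,0],[0,0,0],[0,0,0],[0,0,0],[0,0,0]]}'
```

```text
clock: 5.77
ee_pos: [0.5344, -0.1116, 0.1178]
ee_rot: [0.001, 1.0, 0.005, 0.012]
ft_force: [-1.4, 0.1, -2.4]
grip_width: 0.0881
```

```bash
python3 -m creep '{"jaw":[-1,-1,-1],"dp":[[-0.4,0.9,0.9],[0,0,0.3],[0,0,0]],"turn":[[0,-0.024,0.01],[0,0,0],[0,0,0]]}'
```

```text
clock: 6.02
ee_pos: [0.5305, -0.1195, 0.1081]
ee_rot: [0.001, 1.0, 0.0, -0.001]
ft_force: [0.5, 1.0, 0.5]
grip_width: 0.0879
```

```bash
python3 -m creep '{"jaw":[1,1,1,1,1,1,1,1],"dp":[[0,0.05,0.35],[0,0,0],[0,0,0],[0,0,0],[0,0,0],[0,0,0],[0,0,0],[0,0,0]],"turn":[[0,0,0],[0,0,0],[0,0,0],[0,0,0],[0,0,0],[0,0,0],[0,0,0],[0,0,0]]}' 35
python3 - <<'E'
from h import *
c=camera("wrist"); cv2.imwrite("pics/wrist2.png",c["pixels"][:,:,::-1]); print(state()["ft_force"],state()["ee_pos"],state()["clock"])
E
```

```text
clock: 6.68
ee_pos: [0.5336, -0.1209, 0.112]
ee_rot: [0.003, 1.0, 0.0, 0.005]
ft_force: [0.3, 0.6, -0.5]
grip_width: 0.0379
[ 0.28355072 -0.2669306   0.01977485] [ 0.53363137 -0.12092101  0.11193033] 6.7333
```

View pics/wrist2.png

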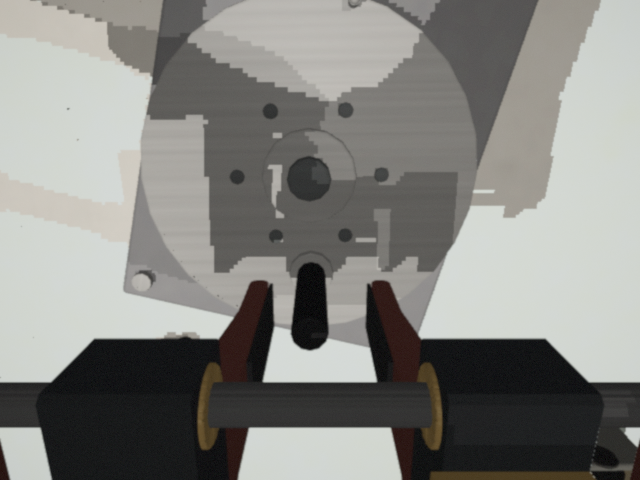

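The crank top is at (310,333), between the fingertips (270 and 370) but slightly left of centre. I'm correcting by 2 mm, dropping 7 mm and closing the jaws.

```bash
python3 -m creep '{"jaw":[1,1,1,1,1,1],"dp":[[-0.3,0,0.7],[0,0,0],[0,0,0],[0,0,0],[0,0,0],[0,0,0]],"turn":[[0,-0.01,0],[0,0,0],[0,0,0],[0,0,0],[0,0,0],[0,0,0]]}' 35
```

```text
clock: 7.23
ee_pos: [0.5299, -0.121, 0.1042]
ee_rot: [0.003, 1.0, 0.0, -0.002]
ft_force: [-0.9, 0.3, 1.3]
grip_width: 0.0133
```

```bash
python3 -m creep '{"jaw":[1,1,1,1],"dp":[[0.25,0,0],[0.25,-0.01,0],[0.25,-0.02,0],[0.25,-0.03,0]],"turn":[[0,0,0],[0,0,0],[0,0,0],[0,0,0]]}' 35
python3 -m creep '{"jaw":[1,1,1,1],"dp":[[0.25,-0.04,0],[0.24,-0.05,0],[0.24,-0.06,0],[0.24,-0.07,0]],"turn":[[0,0,0],[0,0,0],[0,0,0],[0,0,0]]}'
```

```text
clock: 7.57
ee_pos: [0.5339, -0.1208, 0.1041]
ee_rot: [0.003, 1.0, -0.001, -0.01]
ft_force: [-8.6, -0.3, 4.7]
grip_width: 0.0133
clock: 7.9
ee_pos: [0.5378, -0.1203, 0.1041]
ee_rot: [0.004, 1.0, -0.002, -0.018]
ft_force: [-8.8, -1.6, 3.2]
grip_width: 0.0132
```

```bash
python3 -m creep '{"jaw":[1,1,1,1],"dp":[[0.39,-0.08,0],[0.39,-0.10,0],[0.38,-0.12,0],[0.38,-0.14,0]],"turn":[[0,0.03,0],[0,0.02,0],[0,0.02,0],[0,0.02,0]]}' 35
python3 -m creep '{"jaw":[1,1,1,1],"dp":[[0.37,-0.16,0],[0.36,-0.18,0],[0.35,-0.19,0],[0.34,-0.21,0]],"turn":[[0,0.01,0],[0,0.01,0],[0,0.01,0],[0,0.01,0]]}'
```

```text
clock: 8.23
ee_pos: [0.5468, -0.1174, 0.1041]
ee_rot: [0.005, 1.0, -0.003, 0.019]
ft_force: [-8.6, -2.4, 5.4]
grip_width: 0.0133
clock: 8.57
ee_pos: [0.5526, -0.1144, 0.1041]
ee_rot: [0.009, 1.0, -0.005, 0.029]
ft_force: [-7.2, -5.3, 5.8]
grip_width: 0.0135
```

```bash
cat > p.py <<'E'
# looks at state, works out next rows' numbers; moves nothing
import sys
from h import *
sgn=float(sys.argv[1]); step=float(sys.argv[2]); adv=float(sys.argv[3]); n=int(sys.argv[4])
c0=np.array([.530,-.0735])
s=state(); p=s["ee_pos"]; Rm=rot(s["ee_rot"]); d=p[:2]-c0; th=np.degrees(np.arctan2(d[1],d[0]))
E=R.from_matrix(Rm.T@np.diag([1,-1,-1.])).as_rotvec()
t=np.array([-np.sin(np.radians(th)),np.cos(np.radians(th))]); f=s["ft_force"]
print("t %.2f th %.1f r %.1f z %.1f Ftan %.1f Frad %.1f undo-turn %s"%(s["clock"],th,np.hypot(*d)*1e3,p[2]*1e3,f[:2]@t,f[:2]@d/np.hypot(*d),E.round(3)))
out=[]
for i in range(n):
    a=np.radians(th+sgn*adv*(i+.5)); v=sgn*np.array([-np.sin(a),np.cos(a),0])*step
    v=np.diag([1,-1,-1.])@v; out.append([round(v[0],2),round(v[1],2),0])
print(out)
E
python3 p.py 1 .4 2.5 8
```

```text
t 8.57 th -61.0 r 46.7 z 104.1 Ftan -8.9 Frad 1.1 undo-turn [ 0.017 -0.058 -0.01 ]
[[np.float64(0.35), np.float64(-0.2), 0], [np.float64(0.34), np.float64(-0.22), 0], [np.float64(0.33), np.float64(-0.23), 0], [np.float64(0.32), np.float64(-0.24), 0], [np.float64(0.31), np.float64(-0.26), 0], [np.float64(0.29), np.float64(-0.27), 0], [np.float64(0.28), np.float64(-0.28), 0], [np.float64(0.27), np.float64(-0.3), 0]]
```

```bash
sed -i 's/out.append(\[round(v\[0\],2),round(v\[1\],2),0\])/out.append([round(float(v[0]),2),round(float(v[1]),2),0])/' p.py
python3 -m creep '{"jaw":[1,1,1,1],"dp":[[0.35,-0.20,0],[0.34,-0.22,0],[0.33,-0.23,0],[0.32,-0.24,0]],"turn":[[0.01,-0.03,-0.01],[0.01,-0.02,0],[0,0,0],[0,0,0]]}' 35
python3 p.py 1 .4 2.5 1
python3 -m creep '{"jaw":[1,1,1,1],"dp":[[0.31,-0.26,0],[0.29,-0.27,0],[0.28,-0.28,0],[0.27,-0.30,0]],"turn":[[0,0,0],[0,0,0],[0,0,0],[0,0,0]]}'
python3 p.py 1 .4 2.5 10
```

```text
clock: 8.9
ee_pos: [0.5592, -0.1107, 0.1042]
ee_rot: [0.003, 1.0, -0.002, -0.006]
ft_force: [-8.8, -1.8, 4.9]
grip_width: 0.0131
t 8.90 th -51.9 r 47.3 z 104.2 Ftan -8.0 Frad -4.0 undo-turn [ 0.006  0.012 -0.005]
[[0.31, -0.25, 0]]
clock: 9.23
ee_pos: [0.5655, -0.1049, 0.1042]
ee_rot: [0.007, 1.0, -0.005, -0.013]
ft_force: [-7.3, -4.7, 3.8]
grip_width: 0.0133
t 9.23 th -41.5 r 47.4 z 104.2 Ftan -8.3 Frad -2.3 undo-turn [ 0.015  0.027 -0.01 ]
[[0.26, -0.31, 0], [0.25, -0.32, 0], [0.23, -0.33, 0], [0.22, -0.34, 0], [0.2, -0.35, 0], [0.19, -0.35, 0], [0.17, -0.36, 0], [0.15, -0.37, 0], [0.14, -0.38, 0], [0.12, -0.38, 0]]
```

```bash
python3 -m creep '{"jaw":[1,1,1,1],"dp":[[0.26,-0.31,0],[0.25,-0.32,0],[0.23,-0.33,0],[0.22,-0.34,0]],"turn":[[0.01,0.02,-0.01],[0.005,0.005,0],[0.005,0.005,0],[0.005,0.005,0]]}' >/dev/null
python3 p.py 1 .4 2.5 1
python3 -m creep '{"jaw":[1,1,1,1],"dp":[[0.20,-0.35,0],[0.19,-0.35,0],[0.17,-0.36,0],[0.15,-0.37,0]],"turn":[[0.005,0.005,0],[0.005,0.005,0],[0.005,0.005,0],[0.005,0.005,0]]}' >/dev/null
python3 p.py 1 .4 2.6 12
```

```text
t 9.57 th -31.8 r 47.2 z 104.2 Ftan -8.7 Frad -2.3 undo-turn [ 0.001  0.005 -0.005]
[[0.2, -0.34, 0]]
t 9.90 th -24.4 r 47.0 z 104.2 Ftan -8.0 Frad -0.5 undo-turn [-0.003 -0.004 -0.013]
[[0.16, -0.37, 0], [0.14, -0.37, 0], [0.12, -0.38, 0], [0.11, -0.39, 0], [0.09, -0.39, 0], [0.07, -0.39, 0], [0.05, -0.4, 0], [0.03, -0.4, 0], [0.02, -0.4, 0], [-0.0, -0.4, 0], [-0.02, -0.4, 0], [-0.04, -0.4, 0]]
```

```bash
python3 -m creep '{"jaw":[1,1,1,1],"dp":[[0.16,-0.37,0],[0.14,-0.37,0],[0.12,-0.38,0],[0.11,-0.39,0]],"turn":[[0.005,0.005,-0.01],[0.005,0.002,0],[0.005,0.002,0],[0.005,0.002,0]]}' >/dev/null
python3 p.py 1 .4 2.5 1
python3 -m creep '{"jaw":[1,1,1,1],"dp":[[0.09,-0.39,0],[0.07,-0.39,0],[0.05,-0.40,0],[0.03,-0.40,0]],"turn":[[0.005,0.002,0],[0.005,0.002,0],[0.005,0.002,0],[0.005,0.002,0]]}' >/dev/null
python3 p.py 1 .4 2.5 1
python3 -m creep '{"jaw":[1,1,1,1],"dp":[[0.02,-0.40,0],[0,-0.40,0],[-0.02,-0.40,0],[-0.04,-0.40,0]],"turn":[[0.005,0,0],[0.005,0,0],[0.005,0,0],[0.005,0,0]]}' >/dev/null
python3 p.py 1 .4 2.5 12
```

```text
t 10.23 th -18.0 r 47.0 z 104.2 Ftan -8.4 Frad -0.0 undo-turn [-0.005 -0.007 -0.01 ]
[[0.12, -0.38, 0]]
t 10.57 th -12.2 r 46.9 z 104.3 Ftan -8.5 Frad 1.2 undo-turn [-0.004 -0.011 -0.019]
[[0.08, -0.39, 0]]
t 10.90 th -6.9 r 46.9 z 104.2 Ftan -7.9 Frad 3.6 undo-turn [-0.003 -0.014 -0.028]
[[0.04, -0.4, 0], [0.02, -0.4, 0], [0.0, -0.4, 0], [-0.01, -0.4, 0], [-0.03, -0.4, 0], [-0.05, -0.4, 0], [-0.07, -0.39, 0], [-0.08, -0.39, 0], [-0.1, -0.39, 0], [-0.12, -0.38, 0], [-0.13, -0.38, 0], [-0.15, -0.37, 0]]
```

```bash
python3 -m creep '{"jaw":[1,1,1,1],"dp":[[0.04,-0.50,0],[0.02,-0.50,0],[0,-0.50,0],[-0.03,-0.50,0]],"turn":[[0.005,-0.01,-0.02],[0.005,0,-0.01],[0.005,0,-0.005],[0.005,0,-0.005]]}' >/dev/null
python3 p.py 1 .4 2.5 1
python3 -m creep '{"jaw":[1,1,1,1],"dp":[[-0.05,-0.50,0],[-0.07,-0.50,0],[-0.09,-0.49,0],[-0.11,-0.49,0]],"turn":[[0.005,0,-0.005],[0.005,0,-0.005],[0.005,0,-0.005],[0.005,0,-0.005]]}' >/dev/null
python3 p.py 1 .5 2.5 1
python3 -m creep '{"jaw":[1,1,1,1],"dp":[[-0.14,-0.48,0],[-0.16,-0.48,0],[-0.18,-0.47,0],[-0.20,-0.46,0]],"turn":[[0.005,0,-0.005],[0.005,0,-0.005],[0.005,0,-0.005],[0.005,0,-0.005]]}' >/dev/null
python3 p.py 1 .5 2.5 12
```

```text
t 11.23 th 3.4 r 47.2 z 104.3 Ftan -8.6 Frad -0.5 undo-turn [-0.002 -0.004  0.005]
[[-0.03, -0.4, 0]]
t 11.57 th 14.2 r 47.2 z 104.3 Ftan -9.1 Frad 1.1 undo-turn [-0.002 -0.009  0.018]
[[-0.13, -0.48, 0]]
t 11.90 th 25.8 r 47.2 z 104.3 Ftan -8.8 Frad 1.3 undo-turn [-0.003 -0.018  0.031]
[[-0.23, -0.45, 0], [-0.25, -0.43, 0], [-0.27, -0.42, 0], [-0.28, -0.41, 0], [-0.3, -0.4, 0], [-0.32, -0.39, 0], [-0.33, -0.37, 0], [-0.35, -0.36, 0], [-0.37, -0.34, 0], [-0.38, -0.32, 0], [-0.39, -0.31, 0], [-0.41, -0.29, 0]]
```

```bash
python3 -m creep '{"jaw":[1,1,1,1],"dp":[[-0.21,-0.44,0],[-0.23,-0.43,0],[-0.25,-0.42,0],[-0.26,-0.40,0]],"turn":[[0.005,-0.01,0.02],[0.005,0,0.01],[0.005,0,0],[0.005,0,0]]}' >/dev/null
python3 p.py 1 .4 2.5 1
python3 -m creep '{"jaw":[1,1,1,1],"dp":[[-0.28,-0.38,0],[-0.29,-0.36,0],[-0.30,-0.34,0],[-0.31,-0.32,0]],"turn":[[0.003,0,0],[0.003,0,0],[0.003,0,0],[0.003,0,0]]}' >/dev/null
python3 p.py 1 .5 2.5 1
python3 -m creep '{"jaw":[1,1,1,1],"dp":[[-0.31,-0.29,0],[-0.32,-0.27,0],[-0.33,-0.25,0],[-0.34,-0.23,0]],"turn":[[0.003,0,0],[0.003,0,0],[0.003,0,0],[0.003,0,0]]}' >/dev/null
python3 p.py 1 .4 2.5 12
```

```text
t 12.23 th 37.2 r 47.5 z 104.3 Ftan -8.7 Frad 0.3 undo-turn [-0.006 -0.021 -0.006]
[[-0.25, -0.31, 0]]
t 12.57 th 48.3 r 47.5 z 104.2 Ftan -9.3 Frad 0.9 undo-turn [-0.004 -0.035 -0.011]
[[-0.38, -0.32, 0]]
t 12.90 th 59.1 r 47.7 z 104.3 Ftan -9.5 Frad 1.2 undo-turn [-0.006 -0.05  -0.014]
[[-0.35, -0.2, 0], [-0.36, -0.18, 0], [-0.36, -0.17, 0], [-0.37, -0.15, 0], [-0.38, -0.13, 0], [-0.38, -0.12, 0], [-0.39, -0.1, 0], [-0.39, -0.08, 0], [-0.39, -0.07, 0], [-0.4, -0.05, 0], [-0.4, -0.03, 0], [-0.4, -0.02, 0]]
```

```bash
python3 -m creep '{"jaw":[1,1,1,1],"dp":[[-0.35,-0.20,0],[-0.36,-0.18,0],[-0.36,-0.16,0],[-0.37,-0.14,0]],"turn":[[0.003,-0.02,-0.01],[0.003,-0.01,0],[0.003,-0.005,0],[0.003,-0.005,0]]}' >/dev/null
python3 p.py 1 .4 2.5 1
python3 -m creep '{"jaw":[1,1,1,1],"dp":[[-0.37,-0.12,0],[-0.38,-0.10,0],[-0.38,-0.08,0],[-0.38,-0.06,0]],"turn":[[0,-0.005,0],[0,-0.005,0],[0,-0.005,0],[0,-0.005,0]]}' >/dev/null
python3 p.py 1 .5 2.5 1
python3 -m creep '{"jaw":[1,1,1,1],"dp":[[-0.39,-0.04,0],[-0.39,-0.02,0],[-0.39,0,0],[-0.39,0.01,0]],"turn":[[0,-0.005,0],[0,-0.005,0],[0,-0.005,0],[0,-0.005,0]]}' >/dev/null
python3 p.py 1 .4 2.5 12
```

```text
t 13.23 th 69.5 r 47.9 z 104.3 Ftan -8.7 Frad 1.0 undo-turn [-0.012 -0.026 -0.005]
[[-0.38, -0.13, 0]]
t 13.57 th 79.0 r 48.2 z 104.3 Ftan -9.1 Frad 1.7 undo-turn [-0.009 -0.025 -0.006]
[[-0.49, -0.08, 0]]
t 13.90 th 88.7 r 48.4 z 104.3 Ftan -8.0 Frad 1.6 undo-turn [-0.009 -0.024 -0.005]
[[-0.4, -0.0, 0], [-0.4, 0.02, 0], [-0.4, 0.03, 0], [-0.4, 0.05, 0], [-0.39, 0.07, 0], [-0.39, 0.09, 0], [-0.39, 0.1, 0], [-0.38, 0.12, 0], [-0.38, 0.14, 0], [-0.37, 0.15, 0], [-0.36, 0.17, 0], [-0.35, 0.18, 0]]
```

```bash
python3 -m creep '{"jaw":[1,1,1,1],"dp":[[-0.40,0.01,0],[-0.40,0.03,0],[-0.40,0.05,0],[-0.40,0.06,0]],"turn":[[-0.005,-0.02,0],[0,-0.005,0],[0,-0.005,0],[0,-0.005,0]]}' >/dev/null
python3 p.py 1 .4 2.5 1
python3 -m creep '{"jaw":[1,1,1,1],"dp":[[-0.39,0.08,0],[-0.39,0.10,0],[-0.39,0.12,0],[-0.38,0.14,0]],"turn":[[0,-0.005,0],[0,-0.005,0],[0,-0.005,0],[0,-0.005,0]]}' >/dev/null
python3 p.py 1 .5 2.5 1
python3 -m creep '{"jaw":[1,1,1,1],"dp":[[-0.37,0.16,0],[-0.37,0.17,0],[-0.36,0.19,0],[-0.35,0.20,0]],"turn":[[0,-0.005,0],[0,-0.005,0],[0,-0.005,0],[0,-0.005,0]]}' >/dev/null
python3 p.py 1 .4 2.5 12
```

```text
t 14.23 th 98.6 r 48.6 z 104.3 Ftan -8.0 Frad -0.3 undo-turn [-0.005 -0.008 -0.003]
[[-0.39, 0.07, 0]]
t 14.57 th 108.0 r 48.7 z 104.3 Ftan -8.3 Frad 1.2 undo-turn [-0.01  -0.008 -0.001]
[[-0.47, 0.16, 0]]
t 14.90 th 115.7 r 48.6 z 104.3 Ftan -14.5 Frad 1.3 undo-turn [-0.019 -0.009  0.004]
[[-0.36, 0.18, 0], [-0.35, 0.2, 0], [-0.34, 0.21, 0], [-0.33, 0.23, 0], [-0.32, 0.24, 0], [-0.31, 0.25, 0], [-0.3, 0.27, 0], [-0.29, 0.28, 0], [-0.27, 0.29, 0], [-0.26, 0.3, 0], [-0.25, 0.31, 0], [-0.23, 0.33, 0]]
```

The bump starts here (Ftan 8 → 14.5 N), so I'm taking finer readings.

```bash
python3 -m creep '{"jaw":[1,1],"dp":[[-0.40,0.20,0],[-0.39,0.22,0]],"turn":[[-0.01,-0.01,0],[-0.005,0,0]]}' >/dev/null
python3 p.py 1 .4 2.5 1
python3 -m creep '{"jaw":[1,1],"dp":[[-0.38,0.24,0],[-0.37,0.25,0]],"turn":[[-0.005,0,0],[-0.005,0,0]]}' >/dev/null
python3 p.py 1 .4 2.5 1
python3 -m creep '{"jaw":[1,1],"dp":[[-0.36,0.26,0],[-0.35,0.27,0]],"turn":[[-0.005,0,0],[-0.005,0,0]]}' >/dev/null
python3 p.py 1 .4 2.5 6
```

```text
t 15.07 th 117.4 r 48.8 z 104.3 Ftan -17.5 Frad 0.4 undo-turn [-0.011 -0.016  0.007]
[[-0.35, 0.19, 0]]
t 15.23 th 118.1 r 48.9 z 104.3 Ftan -19.0 Frad 0.5 undo-turn [-0.01  -0.034  0.011]
[[-0.35, 0.2, 0]]
t 15.40 th 118.5 r 49.0 z 104.3 Ftan -18.7 Frad 0.3 undo-turn [-0.01  -0.051  0.015]
[[-0.35, 0.2, 0], [-0.34, 0.21, 0], [-0.33, 0.23, 0], [-0.32, 0.24, 0], [-0.31, 0.26, 0], [-0.3, 0.27, 0]]
```

```bash
python3 -m creep '{"jaw":[1,1],"dp":[[-0.50,0.28,0],[-0.50,0.29,0]],"turn":[[-0.005,-0.03,0.01],[-0.005,-0.02,0]]}' >/dev/null
python3 p.py 1 .4 2.5 1
python3 -m creep '{"jaw":[1,1],"dp":[[-0.50,0.30,0],[-0.50,0.32,0]],"turn":[[-0.005,-0.01,0],[-0.005,-0.01,0]]}' >/dev/null
python3 p.py 1 .4 2.5 1
```

```text
t 15.57 th 121.4 r 49.0 z 104.4 Ftan -22.8 Frad -3.9 undo-turn [-0.008 -0.022  0.009]
[[-0.34, 0.22, 0]]
t 15.73 th 122.6 r 48.9 z 104.4 Ftan -24.0 Frad -2.1 undo-turn [-0.008 -0.024  0.013]
[[-0.33, 0.22, 0]]
```

```bash
python3 -m creep '{"jaw":[1,1],"dp":[[-0.52,0.34,0],[-0.52,0.35,0]],"turn":[[-0.005,-0.02,0.01],[-0.005,-0.02,0]]}' >/dev/null
python3 p.py 1 .4 2.5 1
python3 -m creep '{"jaw":[1,1],"dp":[[-0.50,0.36,0],[-0.50,0.37,0]],"turn":[[-0.005,-0.01,0],[-0.005,-0.01,0]]}' >/dev/null
python3 p.py 1 .4 2.5 1
```

```text
t 15.90 th 124.0 r 48.8 z 104.4 Ftan -24.7 Frad -3.3 undo-turn [-0.01  -0.008  0.009]
[[-0.33, 0.23, 0]]
t 16.07 th 124.8 r 48.7 z 104.4 Ftan -24.2 Frad -1.2 undo-turn [-0.013 -0.011  0.015]
[[-0.32, 0.24, 0]]
```

```bash
python3 -m creep '{"jaw":[1,1],"dp":[[-0.51,0.37,0],[-0.51,0.38,0]],"turn":[[-0.01,-0.02,0.01],[-0.005,-0.01,0.005]]}' >/dev/null
python3 p.py 1 .4 2.5 1
python3 -m creep '{"jaw":[1,1],"dp":[[-0.50,0.39,0],[-0.50,0.40,0]],"turn":[[-0.005,-0.01,0.005],[-0.005,-0.01,0.005]]}' >/dev/null
python3 p.py 1 .4 2.5 1
```

```text
t 16.23 th 126.0 r 48.7 z 104.4 Ftan -24.6 Frad -1.1 undo-turn [-0.011 -0.004  0.005]
[[-0.32, 0.24, 0]]
t 16.40 th 126.8 r 48.7 z 104.4 Ftan -24.2 Frad 0.2 undo-turn [-0.015 -0.008  0.002]
[[-0.31, 0.25, 0]]
```

```bash
python3 -m creep '{"jaw":[1,1],"dp":[[-0.55,0.43,0],[-0.54,0.44,0]],"turn":[[-0.01,-0.01,0],[-0.005,-0.01,0]]}' >/dev/null
python3 p.py 1 .4 2.5 1
python3 - <<'E'
from h import *
c=camera("wrist"); cv2.imwrite("pics/wrist3.png",c["pixels"][:,:,::-1]); print(list(c["eye"]),list(c["attitude"]))
E
python3 p.py 1 .4 2.5 1
```

```text
t 16.57 th 129.2 r 48.8 z 104.3 Ftan -23.2 Frad -2.6 undo-turn [-0.014 -0.011  0.008]
[[-0.3, 0.26, 0]]
[np.float64(0.497860785950536), np.float64(0.039062103503697695), np.float64(0.25276650859168653)] [np.float64(0.13369233722045573), np.float64(0.9909996991730596), np.float64(0.003538987545434658), np.float64(0.0057819351942381796)]
t 16.62 th 129.8 r 48.8 z 104.3 Ftan -19.4 Frad -1.8 undo-turn [-0.014 -0.01   0.008]
[[-0.3, 0.26, 0]]
```

View pics/wrist3.png

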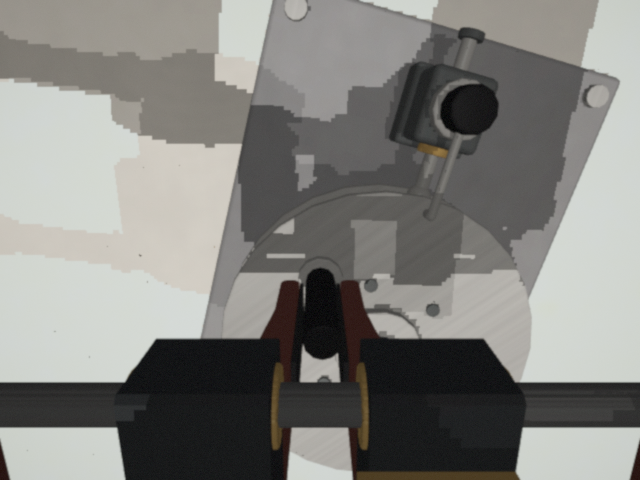

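The wrist view shows the crank held between the pads at (320,330). The plunger is at (470,108), its arm tip at (430,213), and the pointer rod's rear knob sticks out behind the post at (470,35).

I'm continuing over the top with finer readings.

```bash
python3 -m creep '{"jaw":[1],"dp":[[-0.50,0.43,0]],"turn":[[-0.01,-0.01,0]]}' >/dev/null
python3 p.py 1 .4 2.5 1
python3 -m creep '{"jaw":[1],"dp":[[-0.50,0.43,0]],"turn":[[-0.01,-0.01,0]]}' >/dev/null
python3 p.py 1 .4 2.5 1
python3 -m creep '{"jaw":[1],"dp":[[-0.48,0.43,0]],"turn":[[-0.01,-0.01,0]]}' >/dev/null
python3 p.py 1 .4 2.5 1
```

```text
t 16.70 th 131.1 r 48.8 z 104.3 Ftan -21.4 Frad -0.7 undo-turn [-0.011 -0.01   0.011]
[[-0.3, 0.27, 0]]
t 16.78 th 132.6 r 48.9 z 104.3 Ftan -20.1 Frad -3.2 undo-turn [-0.008 -0.01   0.014]
[[-0.29, 0.28, 0]]
t 16.87 th 134.3 r 49.0 z 104.3 Ftan -17.8 Frad -2.7 undo-turn [-0.004 -0.01   0.017]
[[-0.28, 0.29, 0]]
```

```bash
python3 -m creep '{"jaw":[1],"dp":[[-0.32,0.31,0]],"turn":[[-0.005,-0.01,0.01]]}' >/dev/null
python3 p.py 1 .4 2.5 1
python3 -m creep '{"jaw":[1],"dp":[[-0.31,0.32,0]],"turn":[[-0.005,-0.005,0]]}' >/dev/null
python3 p.py 1 .4 2.5 1
python3 -m creep '{"jaw":[1],"dp":[[-0.31,0.32,0]],"turn":[[-0.005,-0.005,0]]}' >/dev/null
python3 p.py 1 .4 2.5 1
python3 -m creep '{"jaw":[1],"dp":[[-0.30,0.33,0]],"turn":[[-0.005,-0.005,0]]}' >/dev/null
python3 p.py 1 .4 2.5 1
```

```text
t 16.95 th 135.1 r 49.0 z 104.3 Ftan -12.4 Frad -1.3 undo-turn [-0.003 -0.006  0.01 ]
[[-0.28, 0.29, 0]]
t 17.03 th 135.9 r 48.9 z 104.3 Ftan -16.1 Frad -1.2 undo-turn [-0.003 -0.008  0.012]
[[-0.27, 0.29, 0]]
t 17.12 th 136.2 r 49.0 z 104.3 Ftan -17.2 Frad -0.8 undo-turn [-0.004 -0.01   0.014]
[[-0.27, 0.29, 0]]
t 17.20 th 136.6 r 49.0 z 104.3 Ftan -15.0 Frad -0.6 undo-turn [-0.005 -0.012  0.017]
[[-0.27, 0.3, 0]]
```

```bash
python3 -m creep '{"jaw":[1],"dp":[[-0.35,0.37,0]],"turn":[[-0.005,-0.01,0.01]]}' >/dev/null
python3 p.py 1 .4 2.5 1
python3 -m creep '{"jaw":[1],"dp":[[-0.35,0.37,0]],"turn":[[-0.005,-0.005,0]]}' >/dev/null
python3 p.py 1 .4 2.5 1
python3 -m creep '{"jaw":[1],"dp":[[-0.34,0.37,0]],"turn":[[-0.005,-0.005,0]]}' >/dev/null
python3 p.py 1 .4 2.5 1
python3 -m creep '{"jaw":[1],"dp":[[-0.33,0.37,0]],"turn":[[-0.005,-0.005,0]]}' >/dev/null
python3 p.py 1 .4 2.5 1
```

```text
t 17.28 th 137.9 r 49.0 z 104.3 Ftan -13.1 Frad -1.3 undo-turn [-0.005 -0.009  0.01 ]
[[-0.26, 0.3, 0]]
t 17.37 th 139.8 r 49.0 z 104.3 Ftan -12.5 Frad -1.6 undo-turn [-0.005 -0.009  0.012]
[[-0.25, 0.31, 0]]
t 17.45 th 142.1 r 49.1 z 104.3 Ftan -9.6 Frad -2.0 undo-turn [-0.004 -0.009  0.014]
[[-0.24, 0.32, 0]]
t 17.53 th 145.1 r 49.1 z 104.3 Ftan -8.6 Frad -2.7 undo-turn [-0.002 -0.009  0.015]
[[-0.22, 0.33, 0]]
```

```bash
python3 -m creep '{"jaw":[1],"dp":[[-0.20,0.28,0]],"turn":[[0,-0.01,0.01]]}' >/dev/null
python3 p.py 1 .4 2.5 1
python3 -m creep '{"jaw":[1],"dp":[[-0.19,0.29,0]],"turn":[[0,-0.005,0]]}' >/dev/null
python3 p.py 1 .4 2.5 1
python3 -m creep '{"jaw":[1],"dp":[[-0.19,0.29,0]],"turn":[[0,-0.005,0]]}' >/dev/null
python3 p.py 1 .4 2.5 1
python3 -m creep '{"jaw":[1],"dp":[[-0.17,0.30,0]],"turn":[[0,-0.005,0]]}' >/dev/null
python3 p.py 1 .4 2.5 1
```

```text
t 17.62 th 146.6 r 48.9 z 104.2 Ftan -8.9 Frad -1.2 undo-turn [-0.005 -0.002  0.007]
[[-0.21, 0.34, 0]]
t 17.70 th 147.9 r 48.8 z 104.2 Ftan -9.2 Frad 1.0 undo-turn [-0.009 -0.     0.008]
[[-0.2, 0.34, 0]]
t 17.78 th 149.2 r 48.8 z 104.3 Ftan -9.1 Frad -0.2 undo-turn [-0.012  0.001  0.01 ]
[[-0.2, 0.35, 0]]
t 17.87 th 150.6 r 48.7 z 104.3 Ftan -9.2 Frad 0.3 undo-turn [-0.016  0.004  0.012]
[[-0.19, 0.35, 0]]
```

Run:
```python
from h import *
c=camera("wrist"); cv2.imwrite("pics/wrist4.png",c["pixels"][:,:,::-1]); print(c["eye"].tolist(),c["attitude"].tolist())
a=cv2.imread("pics/wrist3.png"); b=cv2.imread("pics/wrist4.png")
print(state()["ee_pos"],state()["ft_force"])
```

```text
[0.4881129231415613, 0.024868664031830263, 0.2528404764419025] [0.132686634899052, 0.9911359364686732, 0.006527014440135612, -0.0011002009045023612]
[ 0.48734331 -0.04989639  0.10422972] [3.1515747  6.27152617 0.33833104]
```

View pics/wrist4.png

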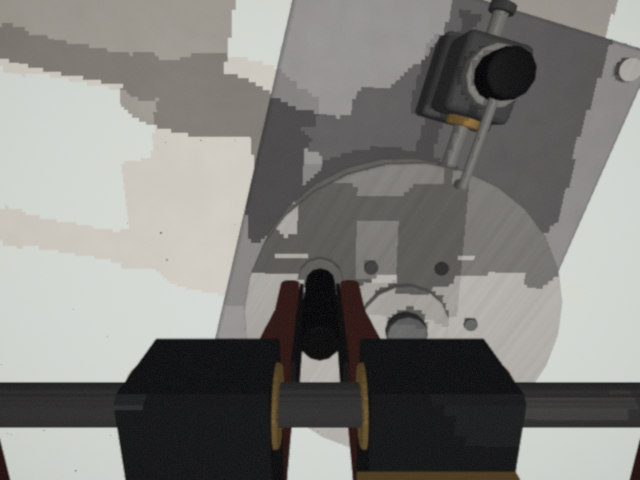

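The crank is still well held at (320,330). The pointer's rear knob now sits at about (500,8), with the plunger at (505,73). I'll measure the rod's displacement from both pictures.

Run:
```python
import cv2,numpy as np
a=cv2.imread("pics/wrist3.png")[0:150,370:520]; b=cv2.imread("pics/wrist4.png")[0:150,400:550]
cv2.imwrite("pics/cmp.png",cv2.resize(np.hstack([a,b]),None,fx=2.6,fy=2.6,interpolation=cv2.INTER_CUBIC))
```

```text
(no output)
```

View pics/cmp.png

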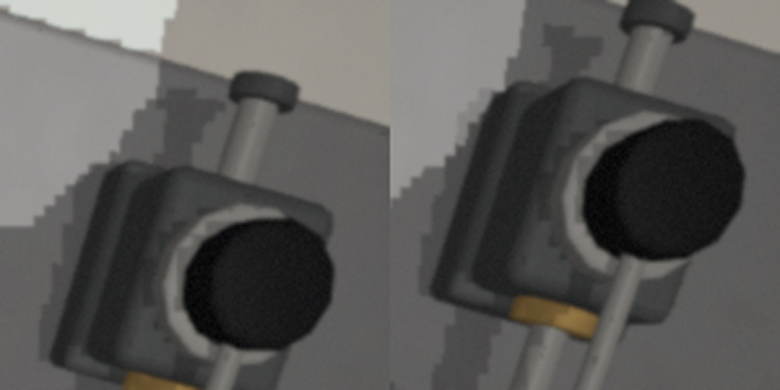

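Run:
```python
from h import *
b=dict(fov_y=58.27606,cx=319.42,cy=236.4576)
A=dict(b,eye=np.array([0.497860785950536,0.039062103503697695,0.25276650859168653]),attitude=[0.13369233722045573,0.9909996991730596,0.003538987545434658,0.0057819351942381796])
B=dict(b,eye=np.array([0.4881129231415613,0.024868664031830263,0.2528404764419025]),attitude=[0.132686634899052,0.9911359364686732,0.006527014440135612,-0.0011002009045023612])
def w(c,crop,x,y,z): return atz(c,[crop+x/2.6,y/2.6],z)
u=None
for n,c,cr,k,co,pl in [("129",A,370,(263,105),(180,168),(272,283)),("150",B,400,(265,38),(185,78),(290-10,190))]:
    K=w(c,cr,*k,.045);P=w(c,cr,*co,.07);L=w(c,cr,*pl,.08)
    d=np.array([.0277,.112,0]);d/=np.linalg.norm(d)
    print(n,K,P,L,(K-P)@d,(K-L)@d)
```

```text
129 [0.56748754 0.07311762 0.045     ] [0.54727424 0.06001261 0.07      ] [0.55959306 0.04304576 0.08      ] 0.017574667538236288 0.03108766581504846
150 [0.5666886  0.07002604 0.045     ] [0.5459664  0.05902442 0.07      ] [0.5581051  0.04247101 0.08      ] 0.015654977624115305 0.028809868418580385
```

```bash
cat > q.py <<'E'
# snapshot: save wrist pic with its calibration
import sys,pickle
from h import *
c=camera("wrist"); s=state(); pickle.dump((c,s),open(f"pics/s_{sys.argv[1]}.pkl","wb"))
E
python3 -m creep '{"jaw":[1,1,1,1],"dp":[[-0.15,0.36,0],[-0.14,0.37,0],[-0.12,0.38,0],[-0.11,0.38,0]],"turn":[[-0.01,0,0.01],[0,0,0],[0,0,0],[0,0,0]]}' >/dev/null
python3 p.py 1 .4 2.5 4
python3 q.py f160; python3 p.py -1 .5 2 8
```

```text
t 18.25 th 158.3 r 48.7 z 104.2 Ftan -8.7 Frad 2.2 undo-turn [-0.024 -0.001  0.01 ]
[[-0.14, 0.37, 0], [-0.12, 0.38, 0], [-0.11, 0.39, 0], [-0.09, 0.39, 0]]
t 18.30 th 158.9 r 48.7 z 104.2 Ftan -5.8 Frad 1.8 undo-turn [-0.024 -0.001  0.009]
[[0.19, -0.46, 0], [0.2, -0.46, 0], [0.22, -0.45, 0], [0.24, -0.44, 0], [0.25, -0.43, 0], [0.27, -0.42, 0], [0.28, -0.41, 0], [0.29, -0.4, 0]]
```

```bash
python3 -m creep '{"jaw":[1,1,1],"dp":[[0.18,-0.45,0],[0.19,-0.45,0],[0.20,-0.44,0]],"turn":[[-0.01,0,0.01],[-0.005,0,0],[0,0,0]]}' >/dev/null
python3 p.py -1 .5 2.5 1
python3 -m creep '{"jaw":[1,1],"dp":[[0.21,-0.43,0],[0.23,-0.42,0]],"turn":[[0,0,0],[0,0,0]]}' >/dev/null
python3 p.py -1 .5 2.5 1
python3 q.py r1; python3 p.py -1 .5 2 8
```

```text
t 18.55 th 148.1 r 49.1 z 104.2 Ftan 9.0 Frad -2.0 undo-turn [ 0.003  0.004 -0.005]
[[0.27, -0.42, 0]]
t 18.72 th 142.1 r 49.1 z 104.2 Ftan 13.5 Frad -0.1 undo-turn [ 0.012  0.009 -0.009]
[[0.32, -0.39, 0]]
t 18.77 th 141.5 r 49.1 z 104.2 Ftan 6.9 Frad -1.1 undo-turn [ 0.012  0.008 -0.008]
[[0.32, -0.39, 0], [0.33, -0.37, 0], [0.34, -0.36, 0], [0.36, -0.35, 0], [0.37, -0.34, 0], [0.38, -0.32, 0], [0.39, -0.31, 0], [0.4, -0.3, 0]]
```

```bash
python3 -m creep '{"jaw":[1,1],"dp":[[0.34,-0.40,0],[0.35,-0.39,0]],"turn":[[0.01,0.01,-0.01],[0.005,0,0]]}' >/dev/null
python3 p.py -1 .5 2.5 1;python3 q.py r2; python3 p.py -1 .5 2 1
python3 -m creep '{"jaw":[1,1],"dp":[[0.38,-0.40,0],[0.39,-0.40,0]],"turn":[[0,0,0],[0,0,0]]}' >/dev/null
python3 p.py -1 .5 2.5 1;python3 q.py r3; python3 p.py -1 .5 2 1
python3 -m creep '{"jaw":[1,1],"dp":[[0.40,-0.39,0],[0.41,-0.38,0]],"turn":[[0,0,0],[0,0,0]]}' >/dev/null
python3 p.py -1 .5 2.5 1;python3 q.py r4; python3 p.py -1 .55 2 8
```

```text
t 18.93 th 138.0 r 48.9 z 104.1 Ftan 19.4 Frad 3.3 undo-turn [ 0.009  0.011 -0.002]
[[0.34, -0.36, 0]]
t 18.98 th 137.9 r 48.9 z 104.1 Ftan 15.9 Frad 3.2 undo-turn [ 0.009  0.012 -0.003]
[[0.34, -0.36, 0]]
t 19.15 th 136.3 r 48.9 z 104.0 Ftan 22.3 Frad 4.2 undo-turn [ 0.023  0.03  -0.009]
[[0.35, -0.35, 0]]
t 19.20 th 135.9 r 48.9 z 104.0 Ftan 19.2 Frad 4.5 undo-turn [ 0.023  0.03  -0.009]
[[0.35, -0.35, 0]]
t 19.37 th 134.6 r 48.9 z 103.9 Ftan 24.2 Frad 6.1 undo-turn [ 0.036  0.049 -0.016]
[[0.36, -0.34, 0]]
t 19.42 th 134.2 r 48.9 z 103.9 Ftan 20.8 Frad 5.5 undo-turn [ 0.036  0.05  -0.016]
[[0.4, -0.38, 0], [0.41, -0.36, 0], [0.43, -0.35, 0], [0.44, -0.33, 0], [0.45, -0.32, 0], [0.46, -0.3, 0], [0.47, -0.29, 0], [0.48, -0.27, 0]]
```

```bash
python3 -m creep '{"jaw":[1,1],"dp":[[0.42,-0.38,0],[0.43,-0.37,0]],"turn":[[0.02,0.025,-0.01],[0.01,0.015,0]]}' >/dev/null
python3 p.py -1 .5 2.5 1;python3 q.py r5; python3 p.py -1 .5 2 1
python3 -m creep '{"jaw":[1,1],"dp":[[0.45,-0.38,0],[0.46,-0.37,0]],"turn":[[0.01,0.01,0],[0.01,0.01,0]]}' >/dev/null
python3 p.py -1 .5 2.5 1;python3 q.py r6; python3 p.py -1 .5 2 1
python3 -m creep '{"jaw":[1,1],"dp":[[0.47,-0.36,0],[0.48,-0.35,0]],"turn":[[0.01,0.01,0],[0.01,0.01,0]]}' >/dev/null
python3 p.py -1 .5 2.5 1;python3 q.py r7; python3 p.py -1 .55 2 8
```

```text
t 19.58 th 133.0 r 49.1 z 103.9 Ftan 24.8 Frad 5.9 undo-turn [ 0.019  0.03  -0.011]
[[0.37, -0.33, 0]]
t 19.63 th 132.9 r 49.1 z 103.9 Ftan 22.6 Frad 5.8 undo-turn [ 0.019  0.03  -0.011]
[[0.37, -0.33, 0]]
t 19.80 th 132.5 r 49.0 z 103.9 Ftan 24.9 Frad 6.6 undo-turn [ 0.012  0.032 -0.018]
[[0.38, -0.33, 0]]
t 19.85 th 132.5 r 49.0 z 103.9 Ftan 24.3 Frad 5.1 undo-turn [ 0.012  0.032 -0.018]
[[0.37, -0.33, 0]]
t 20.02 th 132.2 r 48.8 z 103.9 Ftan 23.9 Frad 7.5 undo-turn [ 0.006  0.036 -0.025]
[[0.38, -0.33, 0]]
t 20.07 th 132.2 r 48.8 z 103.9 Ftan 24.3 Frad 7.8 undo-turn [ 0.005  0.036 -0.025]
[[0.41, -0.36, 0], [0.43, -0.35, 0], [0.44, -0.33, 0], [0.45, -0.32, 0], [0.46, -0.3, 0], [0.47, -0.28, 0], [0.48, -0.27, 0], [0.49, -0.25, 0]]
```

```bash
python3 -m creep '{"jaw":[1,1],"dp":[[0.52,-0.46,0],[0.52,-0.46,0]],"turn":[[0.01,0.03,-0.01],[0.0,0.01,-0.01]]}' >/dev/null
python3 p.py -1 .5 2.5 1;python3 q.py r8; python3 p.py -1 .5 2 1
python3 -m creep '{"jaw":[1,1],"dp":[[0.53,-0.45,0],[0.53,-0.45,0]],"turn":[[0.01,0.01,0],[0.01,0.01,0]]}' >/dev/null
python3 p.py -1 .5 2.5 1;python3 q.py r9; python3 p.py -1 .5 2 1
```

```text
t 20.23 th 129.4 r 49.3 z 104.0 Ftan 23.6 Frad 4.0 undo-turn [ 0.008  0.019 -0.011]
[[0.39, -0.31, 0]]
t 20.28 th 128.9 r 49.3 z 104.0 Ftan 20.0 Frad 2.9 undo-turn [ 0.009  0.018 -0.01 ]
[[0.39, -0.31, 0]]
t 20.45 th 125.2 r 49.3 z 104.0 Ftan 21.7 Frad 1.0 undo-turn [ 0.003  0.019 -0.016]
[[0.41, -0.28, 0]]
t 20.50 th 124.4 r 49.3 z 104.0 Ftan 16.4 Frad 1.9 undo-turn [ 0.002  0.018 -0.016]
[[0.42, -0.28, 0]]
```

```bash
python3 -m creep '{"jaw":[1],"dp":[[0.49,-0.32,0]],"turn":[[0.0,0.02,-0.01]]}' >/dev/null
python3 p.py -1 .5 2.5 1;
python3 -m creep '{"jaw":[1],"dp":[[0.46,-0.27,0]],"turn":[[0.0,0.01,0]]}' >/dev/null
python3 p.py -1 .5 2.5 1;python3 q.py r10; python3 p.py -1 .5 2 1
python3 -m creep '{"jaw":[1],"dp":[[0.43,-0.24,0]],"turn":[[0.0,0.01,0]]}' >/dev/null
python3 p.py -1 .5 2.5 1
python3 -m creep '{"jaw":[1],"dp":[[0.43,-0.22,0]],"turn":[[0.0,0.01,0]]}' >/dev/null
python3 p.py -1 .5 2.5 1;python3 q.py r11; python3 p.py -1 .5 2 1
```

```text
t 20.58 th 122.7 r 49.2 z 104.0 Ftan 18.8 Frad 6.8 undo-turn [ 0.006  0.008 -0.009]
[[0.43, -0.26, 0]]
t 20.67 th 121.2 r 49.4 z 104.0 Ftan 16.5 Frad 4.3 undo-turn [ 0.009  0.006 -0.01 ]
[[0.43, -0.25, 0]]
t 20.72 th 120.6 r 49.4 z 104.0 Ftan 13.9 Frad 3.7 undo-turn [ 0.009  0.006 -0.01 ]
[[0.43, -0.25, 0]]
t 20.80 th 118.9 r 49.5 z 104.0 Ftan 14.3 Frad 2.8 undo-turn [ 0.012  0.004 -0.012]
[[0.44, -0.23, 0]]
t 20.88 th 116.7 r 49.5 z 104.0 Ftan 11.0 Frad 1.7 undo-turn [ 0.015  0.    -0.013]
[[0.45, -0.21, 0]]
t 20.93 th 115.7 r 49.5 z 104.1 Ftan 5.6 Frad -0.3 undo-turn [ 0.014 -0.001 -0.013]
[[0.45, -0.21, 0]]
```

Run:
```python
from h import *
import pickle
ref=cv2.imread("pics/wrist3.png")
S=4
up=lambda i: cv2.resize(cv2.cvtColor(i,cv2.COLOR_BGR2GRAY),None,fx=S,fy=S,interpolation=cv2.INTER_CUBIC)
g=up(ref)
box={"k":(450,18,500,48),"p":(420,62,500,118)}
T={k:g[b[1]*S:b[3]*S,b[0]*S:b[2]*S] for k,b in box.items()}
T["k"]=g[26*S:48*S,452*S:490*S]; off={"k":(471-452,41-26),"p":(470-420,100-62)}
d=np.array([.0277,.112,0]);d/=np.linalg.norm(d)
for n in ["f160"]+["r%d"%i for i in range(1,12)]:
    c,s=pickle.load(open(f"pics/s_{n}.pkl","rb")); i=up(c["pixels"][:,:,::-1].copy()); W={};sc={}
    for k,z in [("k",.045),("p",.075)]:
        m=cv2.matchTemplate(i[:160*S],T[k],cv2.TM_CCOEFF_NORMED); _,v,_,l=cv2.minMaxLoc(m); sc[k]=v
        W[k]=atz(c,[l[0]/S+off[k][0],l[1]/S+off[k][1]],z)
    p=s["ee_pos"]; th=np.degrees(np.arctan2(p[1]+.0735,p[0]-.53))
    print(n,"%.1f"%th,sc["k"].round(2),sc["p"].round(2),"gap mm %.2f"%((W["k"]-W["p"])@d*1e3), "k abs %.2f"%(W["k"]@d*1e3))
```

```text
Traceback (most recent call last):
AttributeError: 'float' object has no attribute 'round'
```

```bash
cat > v.py <<'E'
from h import *
import pickle,sys
ref=cv2.imread("pics/wrist3.png")
S=4
up=lambda i: cv2.resize(cv2.cvtColor(i,cv2.COLOR_BGR2GRAY),None,fx=S,fy=S,interpolation=cv2.INTER_CUBIC)
g=up(ref)
T={"p":g[62*S:118*S,420*S:500*S],"k":g[26*S:48*S,452*S:490*S]}; off={"k":(471-452,41-26),"p":(470-420,100-62)}
d=np.array([.0277,.112,0]);d/=np.linalg.norm(d)
for n in sys.argv[1:]:
    c,s=pickle.load(open(f"pics/s_{n}.pkl","rb")); i=up(c["pixels"][:,:,::-1].copy()); W={};sc={}
    for k,z in [("k",.045),("p",.075)]:
        m=cv2.matchTemplate(i[:160*S],T[k],cv2.TM_CCOEFF_NORMED); _,v,_,l=cv2.minMaxLoc(m); sc[k]=v
        W[k]=atz(c,[l[0]/S+off[k][0],l[1]/S+off[k][1]],z)
    p=s["ee_pos"]; th=np.degrees(np.arctan2(p[1]+.0735,p[0]-.53))
    print(n,"%.1f %.2f %.2f gap %.2f abs %.2f"%(th,sc["k"],sc["p"],(W["k"]-W["p"])@d*1e3,W["k"]@d*1e3))
E
python3 v.py f160 r1 r2 r3 r4 r5 r6 r7 r8 r9 r10 r11
```

```text
f160 158.9 0.75 0.87 gap 11.77 abs 190.03
r1 141.5 0.91 0.95 gap 25.81 abs 205.26
r2 137.9 0.95 0.97 gap 26.50 abs 206.11
r3 135.9 0.92 0.96 gap 26.64 abs 206.45
r4 134.2 0.89 0.93 gap 26.76 abs 206.76
r5 132.9 0.95 0.96 gap 27.07 abs 206.96
r6 132.5 0.96 0.97 gap 27.07 abs 206.93
r7 132.2 0.96 0.97 gap 27.16 abs 206.97
r8 128.9 0.97 0.98 gap 27.40 abs 207.16
r9 124.4 0.95 0.98 gap 27.49 abs 207.21
r10 120.6 0.89 0.96 gap 26.97 abs 206.78
r11 115.7 0.86 0.94 gap 26.39 abs 206.21
```

Force symmetry (forward against reverse scan) puts the top at a crank angle of about 128.1°. Tracking the rod's rear knob gives about 127–128°. I'm going there from below.

```bash
python3 -m creep '{"jaw":[1,1,1],"dp":[[-0.53,0.25,0],[-0.53,0.27,0],[-0.52,0.30,0]],"turn":[[0.01,0,-0.01],[0,-0.01,0],[0,-0.01,0]]}' >/dev/null
python3 p.py 1 .6 2.5 1;
python3 -m creep '{"jaw":[1,1],"dp":[[-0.54,0.32,0],[-0.54,0.33,0]],"turn":[[0,-0.01,0],[0,-0.01,0]]}' >/dev/null
python3 p.py 1 .6 1 3
```

```text
t 21.18 th 124.0 r 49.4 z 104.2 Ftan -24.9 Frad -3.7 undo-turn [-0.006 -0.008  0.002]
[[-0.49, 0.35, 0]]
t 21.35 th 126.1 r 49.4 z 104.2 Ftan -24.0 Frad -4.1 undo-turn [-0.018 -0.013  0.007]
[[-0.48, 0.36, 0], [-0.48, 0.37, 0], [-0.47, 0.37, 0]]
```

```bash
python3 -m creep '{"jaw":[1,1],"dp":[[-0.52,0.38,0],[-0.52,0.39,0]],"turn":[[-0.01,-0.01,0],[-0.01,-0.01,0]]}' >/dev/null
python3 p.py 1 .6 2.5 1;
python3 -m creep '{"jaw":[1],"dp":[[-0.40,0.30,0]],"turn":[[0,0,0]]}' >/dev/null
python3 p.py 1 .6 2.5 1;
python3 -m creep '{"jaw":[1],"dp":[[0,0,0]],"turn":[[-0.01,-0.01,0.01]]}' >/dev/null
python3 p.py 1 .6 2.5 1; 
python3 -m creep '{"jaw":[1],"dp":[[0,0,0]],"turn":[[0,0,0]]}' >/dev/null
python3 p.py 1 .6 1 3
```

```text
t 21.52 th 128.2 r 49.4 z 104.2 Ftan -24.5 Frad -1.5 undo-turn [-0.012 -0.016  0.013]
[[-0.46, 0.38, 0]]
t 21.60 th 128.8 r 49.5 z 104.1 Ftan -15.6 Frad -1.9 undo-turn [-0.017 -0.025  0.016]
[[-0.46, 0.39, 0]]
t 21.68 th 127.7 r 49.5 z 104.2 Ftan 6.3 Frad -0.1 undo-turn [-0.009 -0.017  0.007]
[[-0.47, 0.38, 0]]
t 21.77 th 127.9 r 49.5 z 104.1 Ftan 3.6 Frad -0.4 undo-turn [-0.008 -0.016  0.007]
[[-0.47, 0.37, 0], [-0.46, 0.38, 0], [-0.46, 0.39, 0]]
```

```bash
python3 -m creep '{"jaw":[0,0,0,0,0,0],"dp":[[0,0,0],[0,0,0],[0,0,0],[0,0,0],[0,0,0],[0,0,0]],"turn":[[0,0,0],[0,0,0],[0,0,0],[0,0,0],[0,0,0],[0,0,0]]}'
python3 p.py 1 .6 1 1; python3 q.py open
python3 v.py open r8 r9
python3 -c "
import pickle,cv2
c,s=pickle.load(open('pics/s_open.pkl','rb'));cv2.imwrite('pics/open.png',c['pixels'][:,:,::-1])"
```

```text
clock: 22.27
ee_pos: [0.4994, -0.0346, 0.1037]
ee_rot: [-0.004, 1.0, 0.004, 0.008]
ft_force: [-0.1, 0.8, 0.2]
grip_width: 0.0432
t 22.27 th 128.2 r 49.5 z 103.7 Ftan -0.4 Frad 0.7 undo-turn [-0.009 -0.016  0.008]
[[-0.47, 0.38, 0]]
open 128.2 0.99 0.99 gap 27.56 abs 207.02
r8 128.9 0.97 0.98 gap 27.40 abs 207.16
r9 124.4 0.95 0.98 gap 27.49 abs 207.21
```

View pics/open.png

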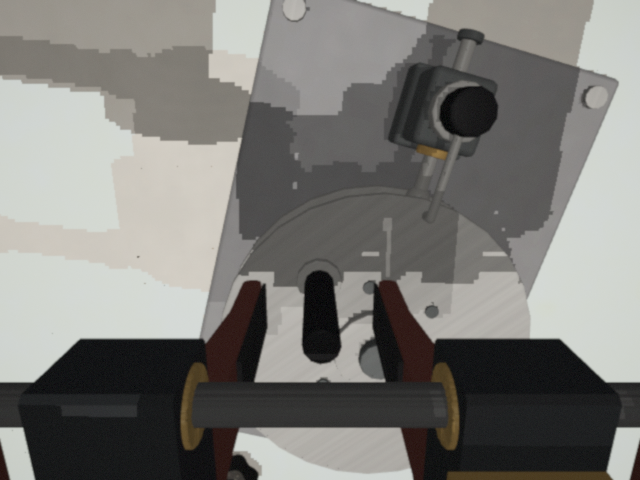

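The jaws are open and the crank stands free, its top at (321,345). The plunger is at (469,110). I'm lifting off.

```bash
python3 -m creep '{"jaw":[0,0,0],"dp":[[0,0,-2.5],[0,0,-2.5],[0,0,-2.5]],"turn":[[0,-0.015,0],[0,0,0],[0,0,0]]}'
python3 - <<'E'
from h import *
import pickle
c,s=pickle.load(open('pics/s_open.pkl','rb'))
print(atz(c,[469,110],.08), atz(c,[321,345],.121))
p=spot_point("wrist","plunger_top")
C={n:camera(n) for n in ["wrist","scene","top"]}
for n in C:
    for q in spot_point(n,"plunger_top")[:1]: print(n,q,atz(C[n],q["at"],.08))
for n in ["wrist","top"]:
    for q in spot_point(n,"crank")[:1]: print(n,q,atz(C[n],q["at"],.103))
cv2.imwrite("pics/w5.png",C["wrist"]["pixels"][:,:,::-1])
pickle.dump((C["wrist"],state()),open("pics/s_w5.pkl","wb"))
print(state()["ee_pos"],state()["ee_rot"])
E
```

```text
clock: 22.57
ee_pos: [0.4953, -0.0349, 0.1729]
ee_rot: [-0.006, 1.0, 0.004, -0.007]
ft_force: [-0.0, -0.8, -0.6]
grip_width: 0.0437
[0.55757653 0.04349335 0.08      ] [ 0.50057029 -0.0339803   0.121     ]
wrist {'at': [431.2, 111.2], 'p': 0.68} [0.55874046 0.04328513 0.08      ]
scene {'at': [325.6, 233.4], 'p': 0.49} [0.55566014 0.04431545 0.08      ]
top {'at': [319.4, 227.6], 'p': 0.43} [0.55481579 0.04087152 0.08      ]
wrist {'at': [325.1, 261.4], 'p': 0.8} [ 0.50102116 -0.03680878  0.103     ]
[ 0.49545875 -0.03488854  0.17172225] [-0.00548008  0.99995589  0.00387136 -0.00657297]
```

View pics/w5.png

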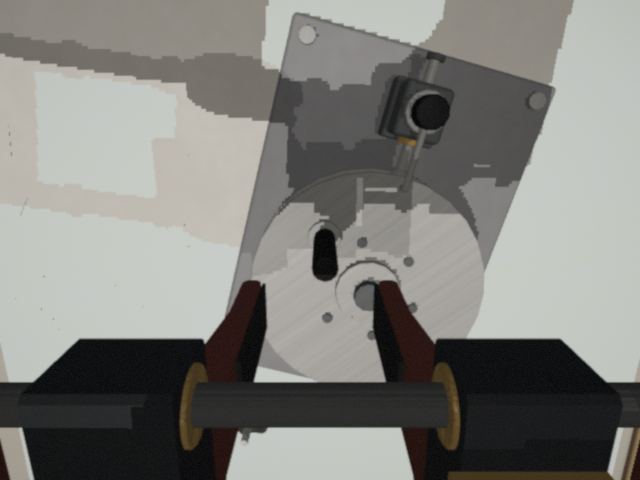

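```bash
python3 -m creep '{"jaw":[1,1,1,1,1,1,1],"dp":[[2.1,-2.6,0],[2.1,-2.6,0],[2.0,-2.6,0.5],[0,0,2.0],[0,0,1.0],[0,0,0],[0,0,0]],"turn":[[-0.01,0.013,0],[0,0,0],[0,0,0],[0,0,0],[0,0,0],[0,0,0],[0,0,0]]}' 20
python3 p.py 1 1 1 1
```

```text
clock: 23.6
ee_pos: [0.5572, 0.0457, 0.1301]
ee_rot: [0.0, 1.0, 0.002, -0.003]
ft_force: [0.2, -1.0, -0.3]
grip_width: 0.0014
t 23.60 th 77.1 r 122.3 z 130.1 Ftan -0.4 Frad -0.9 undo-turn [0.    0.007 0.004]
[[-0.98, -0.21, 0]]
```

```bash
python3 -m creep '{"jaw":[1,1,1],"dp":[[0.05,0.3,1.0],[0,0,1.5],[0,0,0.5]],"turn":[[0,0.007,0],[0,0,0],[0,0,0]]}'
python3 - <<'E'
from h import *
for n in ["scene","wrist"]:
    c=camera(n); cv2.imwrite(f"pics/{n}6.png",c["pixels"][:,:,::-1])
E
python3 - <<'E'
import cv2
i=cv2.imread("pics/scene6.png"); cv2.imwrite("pics/s6z.png",cv2.resize(i[130:330,230:500],None,fx=2.9,fy=2.9,interpolation=cv2.INTER_CUBIC))
E
```

```text
clock: 23.85
ee_pos: [0.5582, 0.0406, 0.1012]
ee_rot: [0.0, 1.0, 0.001, 0.003]
ft_force: [-1.2, 0.0, -1.7]
grip_width: 0.0
```

View pics/s6z.png

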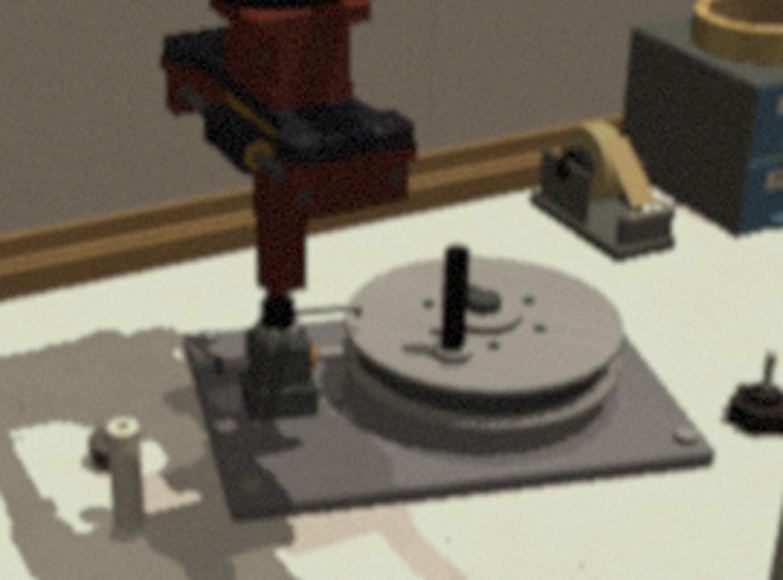

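View pics/wrist6.png

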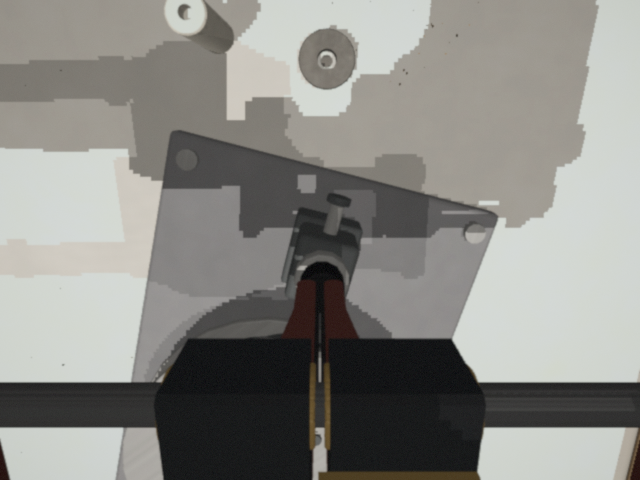

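The closed fingertips sit right above the button and are centred on it in both views: (322,268) in the wrist view, (278,300) in the zoomed scene view. I'm pressing slowly.

```bash
python3 -m creep '{"jaw":[1,1,1],"dp":[[0,-0.2,0.3],[0,0,0.2],[0,0,0.2]],"turn":[[0,0,0],[0,0,0],[0,0,0]]}'
python3 -m creep '{"jaw":[1,1],"dp":[[0,0,0.2],[0,0,0.2]],"turn":[[0,0,0],[0,0,0]]}'
python3 -m creep '{"jaw":[1,1],"dp":[[0,0,0.2],[0,0,0.2]],"turn":[[0,0,0],[0,0,0]]}'
```

```text
clock: 24.2
ee_pos: [0.5593, 0.0419, 0.0977]
ee_rot: [0.0, 1.0, 0.0, 0.005]
ft_force: [-0.2, 0.2, -0.3]
grip_width: 0.0002
clock: 24.37
ee_pos: [0.5599, 0.0419, 0.0945]
ee_rot: [0.0, 1.0, 0.0, 0.006]
ft_force: [-0.3, 1.2, -0.1]
grip_width: 0.0004
clock: 24.53
ee_pos: [0.56, 0.0419, 0.091]
ee_rot: [0.0, 1.0, 0.001, 0.006]
ft_force: [-2.2, 0.0, 3.1]
grip_width: 0.0004
```

```bash
python3 -m creep '{"jaw":[1,1,1],"dp":[[-0.05,0,0.2],[0,0,0.2],[0,0,0.2]],"turn":[[0,0,0],[0,0,0],[0,0,0]]}'
python3 -m creep '{"jaw":[1],"dp":[[0,0,0.2]],"turn":[[0,0,0]]}'
python3 -m creep '{"jaw":[1],"dp":[[0,0,0.2]],"turn":[[0,0,0]]}'
```

```text
clock: 24.78
ee_pos: [0.56, 0.0419, 0.0861]
ee_rot: [0.0, 1.0, 0.001, 0.007]
ft_force: [-4.3, -0.2, 14.1]
grip_width: 0.0002
clock: 24.87
ee_pos: [0.5601, 0.0419, 0.0861]
ee_rot: [0.0, 1.0, 0.001, 0.008]
ft_force: [-9.4, -1.3, 18.9]
grip_width: 0.0005
clock: 24.95
ee_pos: [0.56, 0.0419, 0.0862]
ee_rot: [0.001, 1.0, 0.001, 0.008]
ft_force: [-7.8, -0.8, 13.4]
grip_width: 0.0005
```

Hard stop reached at TCP z 0.0861, which is 8 mm down, with the force rising above the spring's 4.8 N. I'm raising and backing off.

```bash
python3 -m creep '{"jaw":[1,1,1,1,1,1,1,1],"dp":[[0,0,-0.3],[0,0,-0.3],[0,0,-0.4],[0,0,-1],[0,0,-2],[0,0,-3],[0,0,-3],[0,0,0]],"turn":[[0,0,0],[0,0,0],[0,0,0],[0,0,0],[0,0,0],[0,0,0],[0,0,0],[0,0,0]]}'
python3 -m creep '{"jaw":[1,1,1,1],"dp":[[-2,-2,-1],[-2,-2,-1],[-2,-2,0],[0,0,0]],"turn":[[0,0,0],[0,0,0],[0,0,0],[0,0,0]]}'
python3 - <<'E'
from h import *
for n in ["scene","wrist","top"]:
    c=camera(n); cv2.imwrite(f"pics/{n}7.png",c["pixels"][:,:,::-1])
    for t,z in [("plunger_top",.08),("crank",.103),("spacer_mid",.03),("foot_mid",.008),("knob_mid",.023)]:
        for q in spot_point(n,t)[:1]: print(n,t,q,atz(c,q["at"],z).round(4))
i=cv2.imread("pics/scene7.png"); cv2.imwrite("pics/s7z.png",cv2.resize(i[130:330,230:510],None,fx=2.8,fy=2.8,interpolation=cv2.INTER_CUBIC))
E
```

```text
clock: 25.62
ee_pos: [0.557, 0.0422, 0.1881]
ee_rot: [0.0, 1.0, 0.001, 0.005]
ft_force: [0.1, -0.4, 0.5]
grip_width: 0.0005
clock: 25.95
ee_pos: [0.4962, 0.103, 0.209]
ee_rot: [-0.0, 1.0, -0.001, 0.006]
ft_force: [-1.3, 0.4, -0.8]
grip_width: 0.0006
scene plunger_top {'at': [324.8, 233.9], 'p': 0.66} [0.5547 0.0462 0.08  ]
scene crank {'at': [388.5, 226.0], 'p': 0.84} [ 0.496  -0.0356  0.103 ]
scene spacer_mid {'at': [272.5, 293.9], 'p': 0.95} [0.5018 0.1571 0.03  ]
scene foot_mid {'at': [272.1, 286.4], 'p': 0.41} [0.5528 0.1406 0.008 ]
scene knob_mid {'at': [493.8, 263.8], 'p': 0.9} [ 0.4353 -0.2044  0.023 ]
wrist plunger_top {'at': [329.2, 140.9], 'p': 0.67} [0.5071 0.1586 0.08  ]
wrist crank {'at': [321.9, 426.3], 'p': 0.71} [ 0.5014 -0.0351  0.103 ]
wrist spacer_mid {'at': [325.6, 141.7], 'p': 0.97} [0.506  0.1547 0.03  ]
top crank {'at': [360.3, 255.9], 'p': 0.89} [ 0.4962 -0.0366  0.103 ]
top knob_mid {'at': [440.1, 285.3], 'p': 0.78} [ 0.4407 -0.209   0.023 ]
```

View pics/s7z.png

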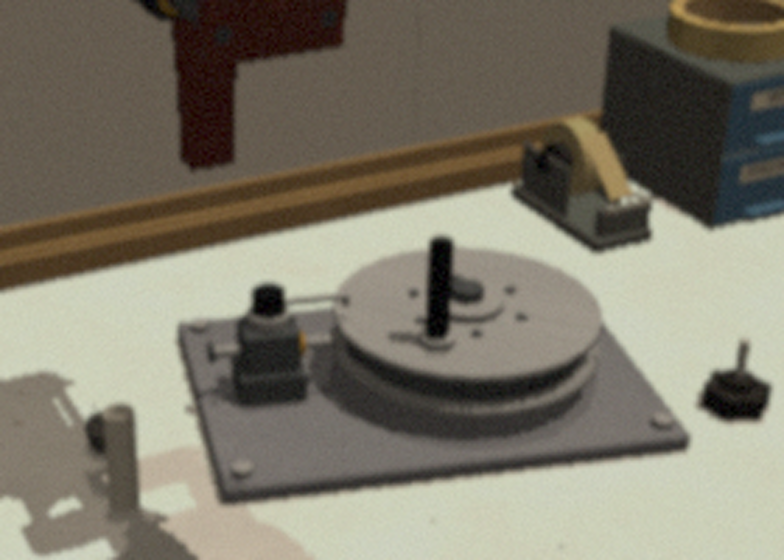

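View pics/wrist7.png

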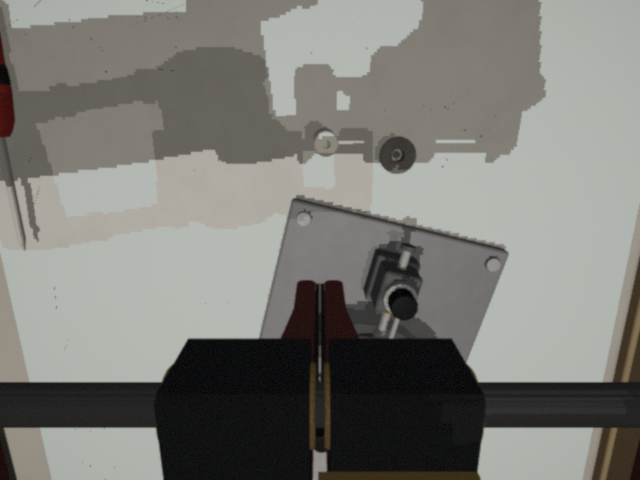

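The plunger is back up, with its button at (325,234) in the scene view. The crank is unmoved at about (0.501, -0.035), and the spacer, foot and knob are where they were. I'm handing in.

```bash
python3 -c "
from workcell import *
print(close_job())"
```

```text
the job is handed in; nothing more can be done
None
```

The pulley is standing with the high spot at the pointer. The plunger was pressed once, fully down, and let back up. I handed the job in at about 26 s of the 72 s allowed.

**Finding the high spot:** I turned the pulley by the crank at about 30°/s, passed over the bump forwards, then came back over it in reverse. Matching the crank forces from the two passes put the top at a crank angle of about 128.1°. Tracking the pointer rod's rear knob in the wrist pictures gave about 127–128°. I stopped near 128.0°, took the load off and let go; the crank did not shift.

**Pressing the plunger:** the fingertips met the button at its expected height and went down 8 mm to the hard stop, peaking at about 19 N straight down.

**Last checks:**
- **Plunger:** the pictures show it up again.
- **Crank:** the wrist camera shows it where I left it. The scene and top cameras read about 5 mm off.
- **Small parts:** the spacer, foot and knob show no disturbance. Position readings for the same part differ by 3–10 mm between looks, about as much as between cameras.

**What disagreed:**
- **Crank force:** it read higher than you described, about 8.5 N where round (against 3–7 N) and up to 25 N on the climb (against 8–18 N). It also did not drop below the round value as the bump left. I therefore placed the top by symmetry rather than by a dip in force, good to about 1°.

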